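Seat the crossed lid on the squat glaze jar

ROBOT

A 6-joint arm with a two-finger parallel gripper is mounted at the origin on the work surface. World frame = base frame: x ahead of the robot, y to its left, z up, the work surface at z = 0. Lengths are in m, angles in rad, forces in N, time in s.
With the tool pointing down it reaches from about 0.35 to 0.775 m from the base axis. Payload 7.3 kg.
Tool frame: the origin (TCP) lies at the very end of the fingers, on their centre line; the grasp point (between the pads) lies robot.pinch_z behind it (robot.pinch_z is the distance from the TCP to the grasp point, in m); y points along the fingers, z is the direction in which the jaws open and shut, and the axes are right-handed (so a half turn about y gives the same grasp; the last joint's range is limited). The gripper opens to 92 mm and grips with 3 to 60 N. Pads are 19 mm wide; open, the fingers measure 130 mm over their backs; the gripper's body (75 mm by 190 mm) begins 47 mm behind the grasp point.
Start: joints at [1.101, 0.342, 1.524, -0, 1.275, -0.146], TCP at [0.167, 0.498, 0.227] pointing down, gripper open.
Joint ranges: [-2.53, 2.53], [-0.77, 2.02], [0.04, 2.7], [-1, 4.14], [0.28, 2.66], [-3.11, 3.11]. Speed limits (rad/s): [2.57, 2.57, 3.14, 3.14, 3.14, 3.14].

INTERFACE

Orientations are given as [roll, pitch, yaw] about the fixed x, y, z axes, in that order (R = Rz(yaw) Ry(pitch) Rx(roll)).
In Python, from cell import status, viewer, robot gives the robot as it stands. The module is installed in compiled form; this text tells all that it offers.
- The arm moves only by the shell command python3 -m pendant 'ROWS' [FORCE]. ROWS is JSON, a list that holds one entry, the list of rows, each a list of 7 numbers: the shift along the tool's x, y, z in cm, then the turn, a rotation vector about the tool's x, y, z in rad, then the finger opening in cm, from 0 to 9.18. A call has 1 to 20 rows; each row is the pose to reach, as a shift and turn from the pose commanded when the call began, along the tool's axes at that moment; what a row does not reach only later rows make up. A row lasts 1/10 s, in which the tool goes at most 50 mm and 8.59 degrees, less where a joint would pass 70% of its speed; a pose out of reach is approached as far as the arm can. A call with a gripper value outside its range is refused whole. The fingers move at their own pace and stop on an object; FORCE is the grip in N (left out, the last holds). Time passes only in rows, so rows that repeat a pose let the fingers close. It gives the time, the measured TCP pose, the force and the opening at its end, in the units of the state.
- status.observe(): the state, without advancing time (a new reading comes with each control period).
- viewer.read_camera(name): name is "side" or "top" or "wrist"; returns a dict with "image" (384x512x3 uint8, red, green, blue), "range_z" (384x512 float32, m along the optical axis (not along the pixel's ray), 0 where there is no reading), "fx", "fy", "cx", "cy" (pixels), "camera_from_world" (4x4, takes a point from world to camera coordinates). Camera axes: x right, y up, looking along -z (the intrinsics and any distortion apply to the point x, -y, -z); pixel columns grow to the right and rows downward; lengths in m; the calibration is good to about 2 mm. A picture is of the moment at which its call begins.
- robot.hand_in(): hands the job in, once; it reports no verdict.
The state is a dict: "time": time; "qpos": joint angles; "qvel": joint speeds; "joint_efforts": joint torques, N m; "tool_pos": TCP position; "tool_rot": TCP orientation; "contact_force": force on the tool from outside, world axes, zero at the start; "torque": the same for the moment, N m; "opening": finger opening in m.
Only numpy, scipy, OpenCV 4.12 (cv2) and the standard library are available. Lean on these libraries where they do the work, as an engineer would, in place of code of your own. Each camera call takes 0.05 s, during which the arm holds its last target. There are 200 camera calls.

TASK

The wooden screw lid of the squat glaze jar is sitting crossed on top of its thread: without lifting it off, turn it back (counter-clockwise seen from above) by its bar grip until the thread drops into place, then screw it forward (clockwise) until it is fully home, with the riveted end of the bar pointing at the jar's ear, and let go. Never force it forward while it is crossed, and leave the tall closed jar alone.

Things in the scene. Friction and masses are not known exactly. Their poses are not given: they have to be found in the camera images.
- jar: The squat jar: cream stoneware with a blue band, 90 mm across, neck rim 100 mm above the bench, screwed to the bench on a 110 mm square board (immovable). Origin on its axis at bench level, z up, x towards its single ear (reaching 70 mm out). Lid drops in with the bar's riveted end 0.85 rad (+-0.15) counter-clockwise of the ear; home at 0, pointing at the ear; stop about 0.1 rad beyond.
- lid_grip (a point): Grip point of the squat jar's lid: pale wood, 71 mm across, 120 g, on top an upright bar grip 56 long, 14 thick, 34 mm high. Point mid-bar on the lid's axis, 22 mm above the lid's flat top, 12 mm below the bar's upper edge. x along the bar to its riveted end, y across it, z up. 137.5 mm above the bench while crossed, 127 mm once dropped in; that height stays while screwing forward.
- lid_end (a point): Riveted end of that bar, 26 mm from lid_grip along the bar (a 10 mm dark steel rivet is set in the bar's top near this end). It starts between 0.3 rad clockwise and 0.2 rad counter-clockwise of the ear direction, so the lid must be turned back 0.65 to 1.15 rad to drop in. The lid has about 1.5 mm of play on the neck.
- tall_jar: The other jar, closed, to be left alone: same materials, same kind of lid and board, but narrower (72 mm) and taller (its bar reaches 189 mm above the bench). Fixed. Origin on its axis at bench level. It stands 0.3 to 0.5 m to the left or right of the squat jar; the two may be swapped.
Mind the look-alikes: they are no part of the job. Leave any green, purple or red look-alike of the part that bears lid_grip alone.

How it is judged:
On the way:
1. the lid has been turned back and has dropped into the thread's openings (z of lid_grip in the frame of jar below 0.131 m and y of lid_end in the frame of jar above 0.012 m), for 0.1 s.
At the end, for the whole second after the job is handed in: The squat jar's lid is down on its neck (grip point less than 131 mm above the bench, within 6 mm of the jar's axis, within 0.1 rad of level), the bar's riveted end points at the ear within 0.22 rad (12 degrees), and the lid is released and stays so (z of lid_grip in the frame of jar below 0.131 m and angle between the x axis of lid_grip and the x axis of jar, either way round below 0.22 rad and horizontal distance between lid_grip and jar below 0.006 m and x of lid_end in the frame of jar above 0.015 m and angle between lid_grip's own z axis and vertical below 0.1 rad); the robot touches nothing.
It fails at once if the lid is forced forward (clockwise) while still crossed: riveted end more than about 0.65 rad clockwise of the ear (z of lid_grip in the frame of jar above 0.133 m and y of lid_end in the frame of jar below -0.016 m).
It fails at once if the lid is lifted off (more than 12 mm above where it rides) (z of lid_grip in the frame of jar above 0.15 m).
It fails at once if the tall jar is touched (more than 3 N) by the fingers or the arm (contact force between any of the fingers, the arm and tall_jar above 3 N).
It also fails if it takes over 45 s, if anything falls off the work surface, if the arm or the gripper's body presses on something with over 40 N, if the wrist force passes 120 N, or if a joint passes its speed limit or range.

## Working session

There is one attempt and no reset: what is moved stays moved. The work goes in short steps, Python scripts to look and compute and a shell command to move; the robot and the scene stay as the last step left them, time stands still between calls to the robot, and variables do not carry over. Pictures are saved under pics/ and viewed, about 8 in all and at most 12, crops included, and the job is handed in when it is done.

```bash
mkdir -p pics; cat > h.py <<'E'
import numpy as np, cv2
from cell import status, viewer, robot
def ray(c,u,v):
    T=np.linalg.inv(c["camera_from_world"]); d=np.array([(u-c["cx"])/c["fx"],-(v-c["cy"])/c["fy"],-1])
    return T[:3,3],T[:3,:3]@d
def onplane(c,u,v,z):
    o,d=ray(c,u,v); return o+d*(z-o[2])/d[2]
def cloud(c):
    v,u=np.mgrid[:384,:512]; o,d=None,None
    T=np.linalg.inv(c["camera_from_world"])
    d=np.stack([(u-c["cx"])/c["fx"],-(v-c["cy"])/c["fy"],-np.ones(u.shape)],-1)*c["range_z"][...,None]
    return d@T[:3,:3].T+T[:3,3]
def save(img,n): cv2.imwrite("pics/"+n,img[...,::-1])
E
python3 - <<'E'
from h import *
a=[viewer.read_camera(n) for n in("top","side")]
for c in a: print(c["fx"],c["cx"],np.linalg.inv(c["camera_from_world"])[:3,3].round(3),[k for k in c])
save(cv2.resize(np.vstack([c["image"] for c in a]),None,fx=.78,fy=.78),"a.png")
print(status.observe(),robot.pinch_z)
E
```

```text
372.1347104572999 253.09195081930363 [0.37  0.021 0.754] ['image', 'range_z', 'fx', 'fy', 'cx', 'cy', 'camera_from_world']
452.3166316069006 254.24900862291454 [0.386 0.789 0.693] ['image', 'range_z', 'fx', 'fy', 'cx', 'cy', 'camera_from_world']
{'time': 0.1, 'qpos': array([ 1.10099742e+00,  3.42658652e-01,  1.52492314e+00, -9.76815593e-06,
        1.27539607e+00, -1.46026224e-01]), 'qvel': array([-0.00120441, -0.0033877 , -0.00281562, -0.00065119,  0.00041124,
        0.00218472]), 'joint_efforts': array([ 6.85944287e-04, -4.32003093e+01, -2.44695836e+01,  7.18097901e-02,
        5.25646505e-02, -7.50263041e-06]), 'tool_pos': array([0.16685489, 0.49739623, 0.22611097]), 'tool_rot': array([-1.57216816e+00,  1.92317751e-04, -3.23769965e-01]), 'contact_force': array([ 0.30905337, -0.0336336 ,  0.23081932]), 'torque': array([-0.03400327, -0.0259613 ,  0.02620389]), 'opening': 0.09172705085267414} 0.0188
```

View pics/a.png

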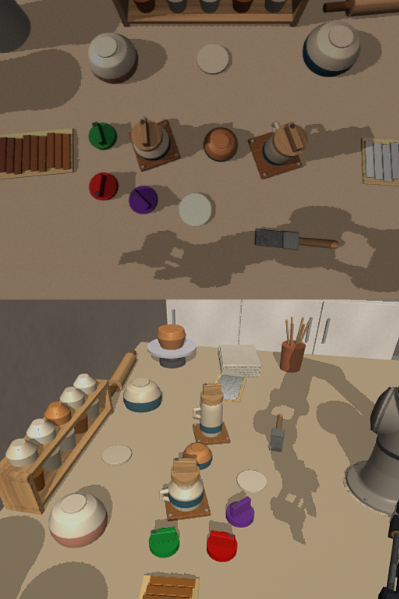

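The top view shows two jars with wooden lids: the left one at about (150,138) and the right, taller one at about (288,138) in the shown picture. The green, red and purple lids are loose on the bench. In the side view the near jar (185,490) is the squat one. I'll confirm this in a crop, with heights from the depth image.

```bash
cat > m.py <<'E'
from h import *
def lidmeas(c,x0,y0,zl=(.128,.155),r=.06):
    P=cloud(c); m=(c["range_z"]>0)&(np.hypot(P[...,0]-x0,P[...,1]-y0)<r)
    return P,m
E
python3 - <<'E'
from h import *
c=viewer.read_camera("top"); s=viewer.read_camera("side"); P=cloud(c)
for n,u,v in(("L",190,177),("R",369,177)):
    w=P[v-50:v+50,u-50:u+50]; z=w[...,2]; print(n,"zmax",np.percentile(z,99.5))
    zt=np.percentile(z,99)
    for nm,lo,hi in(("bar",zt-.008,zt+.01),("lidtop",zt-.045,zt-.028)):
        m=(z>lo)&(z<hi); q=w[m]; (cx,cy),(a,b),t=cv2.minAreaRect((q[:,:2]*1000).astype(np.float32)); print(nm,m.sum(),q.mean(0).round(4),(cx,cy),(a,b),t)
u,v=190,177
A=cv2.resize(c["image"][v-50:v+50,u-50:u+50],(500,500),interpolation=cv2.INTER_CUBIC)
u,v=240,238
B=cv2.resize(s["image"][v-60:v+40,u-50:u+50],(300,300),interpolation=cv2.INTER_CUBIC)
save(np.hstack([A,np.vstack([B,np.zeros((200,300,3),np.uint8)])]),"b.png")
E
```

```text
L zmax 0.14977192584338717
bar 280 [0.5352 0.1574 0.1476] (536.0498657226562, 157.90489196777344) (55.7073860168457, 14.40645980834961) 7.384655952453613
lidtop 901 [0.5332 0.1553 0.1137] (535.4736328125, 157.79763793945312) (68.70264434814453, 70.55550384521484) 16.138099670410156
R zmax 0.19003267075444172
bar 356 [ 0.5187 -0.1563  0.1869] (519.7557983398438, -157.18185424804688) (55.821678161621094, 15.024024963378906) 18.613521575927734
lidtop 983 [ 0.5156 -0.1527  0.1533] (519.3580932617188, -157.10130310058594) (70.56767272949219, 69.74555969238281) 85.82593536376953
```

View pics/b.png

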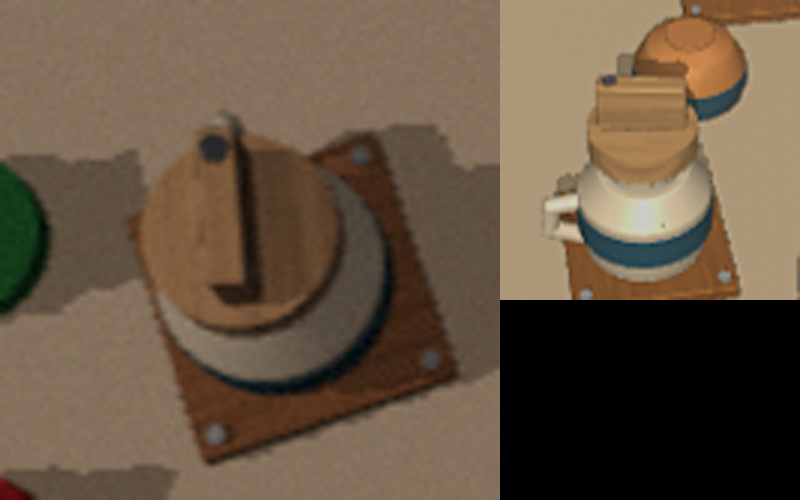

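The left jar is the squat one: its bar top is at 149.5 mm and it has a blue band. The right jar's bar top is at 189 mm, so that is the tall jar. The green, red and purple lids are look-alikes to ignore. The rivet is at crop (213,148), so the riveted end points along +x at about +0.13 rad. The ear is at crop (225,118). Next I measure the ear direction from the board and the side view.

```bash
python3 - <<'E'
from h import *
t=viewer.read_camera("top"); s=viewer.read_camera("side")
# board corners, top pic crop->full px (crop origin 140,127, scale 5), board top ~ z .01
P=cloud(t)
for u,v in((375,135),(457,375),(208,462),(133,215)):
    U,V=140+u/5,127+v/5; print(onplane(t,U,V,.012).round(4))
for n,c in(("top",t),("side",s)):
    P=cloud(c); d=P[...,:2]-[.536,.158]; r=np.hypot(*np.moveaxis(d,-1,0))
    m=(c["range_z"]>0)&(r>.052)&(r<.078)&(P[...,2]>.03)&(P[...,2]<.13)
    a=np.arctan2(d[...,1],d[...,0])[m]; v,u=np.where(m)
    print(n,m.sum(),"ear ang",np.median(a),np.percentile(a,[10,90]),"r",r[m].max(),"z",P[...,2][m].min(),P[...,2][m].max(),u.mean(),v.mean())
    b=c["image"].astype(int); 
    m=(np.abs(P[...,2]-.012)<.006)&(r<.085)&(b[...,0]-b[...,2]>30)&(b[...,0]<150)
    k=cv2.minAreaRect((P[m][:,:2]*1000).astype(np.float32)); print("board",m.sum(),k,np.median(P[m][:,2]))
    m=(c["range_z"]>0)&(P[...,2]>.142)&(P[...,2]<.16)&(r<.045)
    k=cv2.minAreaRect((P[m][:,:2]*1000).astype(np.float32)); print("bar",k)
print(status.observe()["tool_pos"])
E
```

```text
[0.6035 0.1248 0.012 ]
[0.5024 0.0875 0.012 ]
[0.4653 0.1872 0.012 ]
[0.5679 0.2242 0.012 ]
top 17 ear ang 0.31731129461076063 [0.26202972 0.40669458] r 0.06649456718551026 z 0.03437630558141469 0.056942456643362616 185.23529411764707 151.35294117647058
board 874 ((536.3759765625, 158.03848266601562), (109.67276763916016, 110.30354309082031), 20.717538833618164) 0.010338760028526017
bar ((536.4791870117188, 158.05685424804688), (56.64361572265625, 14.26589298248291), 7.851840972900391)
side 103 ear ang 0.46953830978909356 [0.39898737 0.51419562] r 0.06929505424095071 z 0.030015464181947338 0.05925854021587873 207.81553398058253 249.85436893203882
board 824 ((534.4756469726562, 162.21612548828125), (110.17066192626953, 110.6230697631836), 20.043264389038086) 0.010609290209902977
bar ((534.9802856445312, 163.09022521972656), (54.24485778808594, 16.573244094848633), 10.639843940734863)
[0.16698142 0.497606   0.22649554]
```

```bash
python3 -m pendant '[[[4,0,-1.8,0,-0.04,0,9],[8,0,-3.6,0,-0.08,0,9],[12,0,-5.4,0,-0.12,0,9],[16,0,-7.2,0,-0.16,0,9],[20,0,-9,0,-0.2,0,9],[24,0,-10.8,0,-0.24,0,9],[28,0,-12.6,0,-0.28,0,9],[32,0,-14.4,0,-0.33,0,9],[36,0,-16.2,0,-0.38,0,9],[40,0,-18,0,-0.42,0,9],[43,0,-19.2,0,-0.464,0,9],[45.7,0,-20.3,0,-0.464,0,9],[45.7,0,-20.3,0,-0.464,0,9],[45.7,0,-20.3,0,-0.464,0,9],[45.7,0,-20.3,0,-0.464,0,9],[45.7,0,-20.3,0,-0.464,0,9]]]'
python3 - <<'E'
from h import *
o=status.observe(); print(o["tool_pos"],o["tool_rot"],o["qpos"])
c=viewer.read_camera("wrist"); P=cloud(c); print(np.linalg.inv(c["camera_from_world"]).round(3))
r=np.hypot(P[...,0]-.5355,P[...,1]-.16)
for lo,hi,nm in((.143,.156,"bar"),(.110,.120,"lid")):
    m=(c["range_z"]>0)&(P[...,2]>lo)&(P[...,2]<hi)&(r<.05); print(nm,m.sum(), cv2.minAreaRect((P[m][:,:2]*1000).astype(np.float32)) if m.sum()>5 else 0, np.median(P[m][:,2]))
save(c["image"],"c.png")
E
```

```text
time: 1.9
tool_pos: [0.535, 0.1608, 0.2269]
tool_rot: [-1.571, -0.0, 0.142]
contact_force: [-0.2, 0.6, -0.2]
opening: 0.0899
[0.53495594 0.16076569 0.22692295] [-1.57056466e+00 -2.75983081e-05  1.41532286e-01] [ 1.54599238e-01  4.03592248e-01  1.42974450e+00  2.39499853e-04
  1.30822529e+00 -1.55779154e+00]
[[-0.141 -0.949 -0.281  0.458]
 [ 0.99  -0.135 -0.041  0.151]
 [ 0.001 -0.284  0.959  0.385]
 [ 0.     0.     0.     1.   ]]
bar 1170 ((534.35595703125, 161.6663818359375), (55.537864685058594, 13.559075355529785), 7.642343997955322) 0.14936356277246382
lid 3600 ((534.066162109375, 161.42019653320312), (69.31539154052734, 70.37409210205078), 8.46729850769043) 0.115481499690827
```

View pics/c.png

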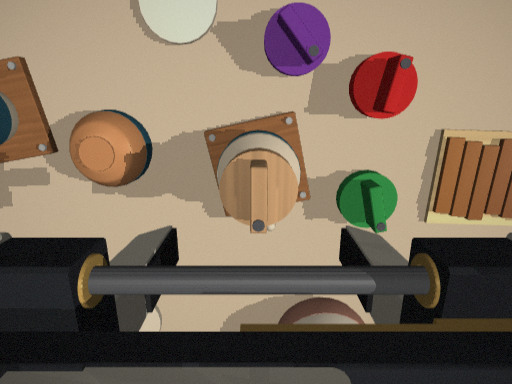

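The wrist view shows the rivet at (258,225) and the jar between the fingers. The three views put the bar centre at about (0.535, 0.161), angle 0.14. Descending and gripping lightly.

```bash
python3 -m pendant '[[[0,3,0,0,0,0,5],[0,6,0,0,0,0,5],[0,8.5,0,0,0,0,4],[0,10,0,0,0,0,3],[0,10.6,0,0,0,0,3],[0,10.6,0,0,0,0,2.5],[0,10.6,0,0,0,0,2.0],[0,10.6,0,0,0,0,2.0],[0,10.6,0,0,0,0,2.0]]]' 6
python3 -m pendant '[[[0,0,0,0,0,0,1.2],[0,0,0,0,0,0,1.2],[0,0,0,0,0,0,1.0],[0,0,0,0,0,0,1.0]]]' 10
```

```text
time: 2.85
tool_pos: [0.5362, 0.16, 0.1216]
tool_rot: [-1.571, -0.002, 0.14]
contact_force: [0.0, 0.1, 0.3]
opening: 0.023
time: 3.25
tool_pos: [0.5359, 0.16, 0.1212]
tool_rot: [-1.571, -0.001, 0.14]
contact_force: [-1.3, 0.1, 4.0]
opening: 0.0139
```

```bash
python3 -m pendant '[[[0,0,0,0,-0.08,0,1.0],[0,0,0,0,-0.16,0,1.0],[0,0,0,0,-0.24,0,1.0],[0,0,0,0,-0.32,0,1.0],[0,0,0,0,-0.4,0,1.0],[0,0,0,0,-0.4,0,1.0]]]' 15
```

```text
time: 3.85
tool_pos: [0.5361, 0.1599, 0.1211]
tool_rot: [-1.571, -0.001, 0.541]
contact_force: [0.4, 0.5, 5.3]
opening: 0.0142
```

```bash
python3 -m pendant '[[[0,0,0,0,-0.08,0,1.0],[0,0,0,0,-0.16,0,1.0],[0,0,0,0,-0.24,0,1.0],[0,0,0,0,-0.32,0,1.0],[0,0,0,0,-0.4,0,1.0],[0,0,0,0,-0.48,0,1.0],[0,0,0,0,-0.56,0,1.0],[0,0,0,0,-0.62,0,1.0],[0,0,0,0,-0.66,0,1.0],[0,0,0,0,-0.66,0,1.0]]]' 15
python3 -m pendant '[[[0,0,0,0,0,0,2.2],[0,0,0,0,0,0,2.2],[0,0,0,0,0,0,2.2],[0,0,0,0,0,0,2.2]]]' 10
python3 - <<'E'
from h import *
for n in("wrist","top","side"):
    c=viewer.read_camera(n);P=cloud(c)
    r=np.hypot(P[...,0]-.5352,P[...,1]-.1607); m=(c["range_z"]>0)&(P[...,2]>.13)&(P[...,2]<.153)&(r<.03)
    print(n,m.sum(),np.percentile(P[m][:,2],[50,75,90]) if m.sum() else 0)
    m=(c["range_z"]>0)&(P[...,2]>.099)&(P[...,2]<.12)&(r<.035)
    print(m.sum(),np.percentile(P[m][:,2],[25,50,75,90]) if m.sum() else 0)
    if n=="side": save(np.vstack([cv2.resize(c["image"][160:300,170:310],(560,560))]),"d.png")
E
```

```text
time: 4.85
tool_pos: [0.5352, 0.1598, 0.1201]
tool_rot: [-1.57, 0.001, 1.199]
contact_force: [-0.6, 0.5, -1.3]
opening: 0.0137
time: 5.25
tool_pos: [0.5357, 0.1599, 0.1208]
tool_rot: [-1.571, -0.0, 1.2]
contact_force: [-0.7, -0.3, -0.3]
opening: 0.022
wrist 3223 [0.13893329 0.13996843 0.14574507]
4353 [0.10459732 0.10502954 0.105449   0.10590884]
top 61 [0.13768116 0.13845412 0.13886535]
244 [0.10278799 0.10363634 0.10459092 0.10572035]
side 348 [0.13870435 0.14438437 0.14936266]
490 [0.10297409 0.10398608 0.10501054 0.10983364]
```

View pics/d.png

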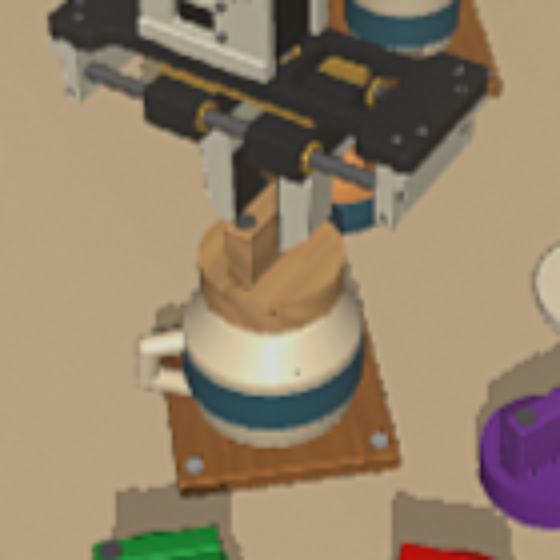

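The side view shows the lid down, with the rivet at (245,220). Depth puts the lid top at 105 mm, so it has dropped in. Lowering, regripping and screwing forward to the ear direction.

```bash
python3 -m pendant '[[[0,0.5,0,0,0,0,2.2],[0,1.0,0,0,0,0,2.2],[0,1.0,0,0,0,0,1.2],[0,1.0,0,0,0,0,1.0],[0,1.0,0,0,0,0,1.0],[0,1.0,0,0,0,0,1.0]]]' 12
python3 -m pendant '[[[0,0,0,0,0.08,0,1.0],[0,0,0,0,0.16,0,1.0],[0,0,0,0,0.24,0,1.0],[0,0,0,0,0.32,0,1.0],[0,0,0,0,0.4,0,1.0],[0,0,0,0,0.4,0,1.0]]]' 18
```

```text
time: 6.0
tool_pos: [0.5357, 0.1599, 0.1107]
tool_rot: [-1.571, -0.0, 1.2]
contact_force: [0.4, -0.2, -1.5]
opening: 0.0143
time: 6.6
tool_pos: [0.5357, 0.1599, 0.1108]
tool_rot: [-1.571, -0.0, 0.8]
contact_force: [1.1, -0.2, -0.9]
opening: 0.014
```

```bash
python3 -m pendant '[[[0,0,0,0,0.08,0,1.0],[0,0,0,0,0.16,0,1.0],[0,0,0,0,0.24,0,1.0],[0,0,0,0,0.32,0,1.0],[0,0,0,0,0.38,0,1.0],[0,0,0,0,0.42,0,1.0],[0,0,0,0,0.45,0,1.0],[0,0,0,0,0.45,0,1.0]]]' 18
python3 -m pendant '[[[0,0,0,0,0,0,2.2],[0,0,0,0,0,0,3.0],[0,0,0,0,0,0,3.0],[0,-3,0,0,0,0,4.0],[0,-6,0,0,0,0,4],[0,-10,0,0,0,0,4],[0,-11,0,0,0,0,4],[0,-11,0,0,0,0,4]]]' 10
python3 - <<'E'
from h import *
for n in("wrist","top","side"):
    c=viewer.read_camera(n);P=cloud(c)
    r=np.hypot(P[...,0]-.5352,P[...,1]-.1607)
    m=(c["range_z"]>0)&(P[...,2]>.132)&(P[...,2]<.143)&(r<.04)
    if m.sum()>5: print(n,"bar",cv2.minAreaRect((P[m][:,:2]*1000).astype(np.float32)),np.median(P[m][:,2]))
    m=(c["range_z"]>0)&(abs(P[...,2]-.0105)<.005)&(r<.085)&(c["image"][...,0].astype(int)-c["image"][...,2]>30)&(c["image"][...,0]<150)
    if m.sum()>5: print(n,"board",m.sum(),cv2.minAreaRect((P[m][:,:2]*1000).astype(np.float32)))
    if n=="wrist": save(c["image"],"e.png")
E
```

```text
time: 7.4
tool_pos: [0.5357, 0.1599, 0.1107]
tool_rot: [-1.571, -0.0, 0.351]
contact_force: [0.1, -0.5, -0.6]
opening: 0.014
time: 8.2
tool_pos: [0.5366, 0.1601, 0.2226]
tool_rot: [-1.572, -0.004, 0.351]
contact_force: [-0.8, 0.4, -0.5]
opening: 0.0399
wrist bar ((534.5465087890625, 160.50732421875), (55.856590270996094, 13.608563423156738), 20.544376373291016) 0.13895069107536054
wrist board 1192 ((535.2755126953125, 159.7713165283203), (108.96996307373047, 106.98854064941406), 20.241647720336914)
top bar ((535.6893920898438, 157.12576293945312), (56.55071258544922, 14.231016159057617), 20.045764923095703) 0.1372811642160892
top board 937 ((536.173583984375, 157.96664428710938), (110.734375, 110.35181427001953), 20.535110473632812)
side bar ((534.6686401367188, 160.90005493164062), (56.00874328613281, 16.22075080871582), 21.73613929748535) 0.13742481371443294
side board 785 ((534.210205078125, 162.14852905273438), (110.34982299804688, 110.82699584960938), 19.73314094543457)
```

View pics/e.png

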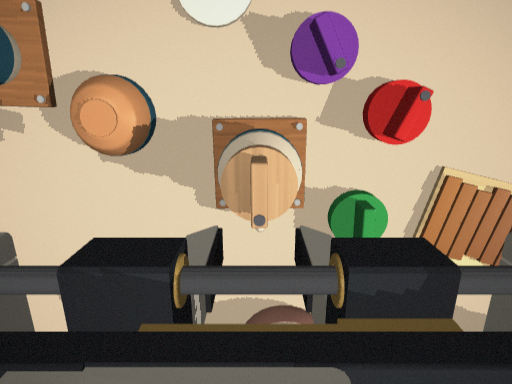

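The wrist view shows the bar square with the board, with the rivet at (259,220) over the ear tip at (262,229). The fingers are clear, and bar and board angles agree to within 2° in each view.

```bash
python3 -c "
from cell import robot; print(robot.hand_in())"
```

```text
the job is handed in; nothing more can be done
None
```

The squat jar's lid is screwed home with its riveted end pointing at the ear. I released it and handed the job in at about 8.4 s; no verdict was reported.

- **Turning back:** I gripped the bar and turned the lid about 1.06 rad counter-clockwise. On opening the fingers, the lid top was at 105 mm, so the lid had dropped in.
- **Screwing forward:** I regripped 10 mm lower and turned the lid 0.85 rad clockwise. I then let go and backed the gripper 11 cm straight up.
- **Last checks:**
  - The bar angle was 20.0–21.7° and the board angle 19.7–20.5°, agreeing within 2° in each view.
  - The bar top was at 137–139 mm, which matches a seated lid.
  - The bar centre was within about 1.5 mm of the board centre in each view.
- **Disagreements:** The cameras differ by up to 4 mm in absolute position, which is their calibration error. A direct reading of the ear direction gave 0.32 rad from the top view and 0.47 rad from the side view. I used the board's direction, 0.355 rad; in the wrist picture the rivet lies over the ear.
- **Tall jar and look-alikes:** I never went near the tall jar, and left the look-alike lids alone.

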